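# Weigh the lemon on the hanging scale

### The arm

A 6-joint arm with a two-finger parallel gripper is mounted at the origin on a cart in front of the work surface, level with it; the furniture and walls round the work are solid. World frame = base frame: x ahead of the robot, y to its left, z up, the work surface at z = 0. Lengths are in mm, angles in rad, forces in N, time in s.
With the tool pointing down it reaches from about 300 to 775 mm from the base axis. Payload 14.6 kg.
Tool frame: the origin (TCP) lies at the very end of the fingers, on their centre line; the grasp point (between the pads) lies 19 mm behind it; z points along the fingers, y is the line along which they close (so a half turn about z gives the same grasp; the last joint's range is limited). The gripper opens to 94 mm and grips with 3 to 60 N. Pads are 16 mm wide; open, the fingers measure 119 mm over their backs; the gripper's body (75 mm by 177 mm) begins 78 mm behind the grasp point.
Start: joints at [-0.067, 0.3, 1.521, -0, 1.321, -0.067], TCP at [549.99, -0.002, 205.446] pointing down, gripper open.
Joint ranges: [-3.03, 3.03], [-0.79, 2.21], [0.23, 2.52], [-1.04, 4.18], [0, 3.07], [-2.55, 2.55]. Speed limits (rad/s): [2.22, 2.22, 2.57, 3.14, 3.14, 3.14].

### API

Orientations are given as [roll, pitch, yaw] about the fixed x, y, z axes, in that order (R = Rz(yaw) Ry(pitch) Rx(roll)).
In Python, from cell import manip gives the robot as it stands.
- The arm moves only by the tool servo_tool, never from a script. Its argument "motion" is a list that holds one entry, the list of rows, each a list of 7 numbers: the shift along the world's x, y, z as a fraction of full scale, then the turn, a rotation vector about the world's x, y, z as a fraction of full scale, then the closure, from 0 (fully open) to 1 (shut). In form: [[[x, y, z, rx, ry, rz, gripper], ...]]. A call has 1 to 10 rows; each row is the pose to reach, as a shift and turn from the pose commanded when the call began, turning the shorter way round; what a row does not reach only later rows make up. Full scale, the value 1, is 0.5 m for a shift and pi rad for a turn. A row lasts 1/10 s, in which the tool goes at most 50 mm and 8.59 degrees, less where a joint would pass 70% of its speed; a pose out of reach is approached as far as the arm can. A call with a number of a shift or a turn outside -1 to 1 is refused whole. A call with a gripper value outside its range is refused whole. The fingers move at their own pace and stop on an object; "newtons" is the grip in N (left out, the last holds). Time passes only in rows, so rows that repeat a pose let the fingers close. It gives the time, the measured TCP pose, the force, the opening and the grip force at its end, in the units of the state.
- manip.read_state(): the state, without advancing time (a new reading comes with each control period).
- manip.camera(name): name is "scene" or "side" or "wrist"; returns a dict with "frame" (420x560x3 uint8, red, green, blue), "range_z" (420x560 float32, mm along the optical axis (not along the pixel's ray), 0 where there is no reading), "vfov" (degrees; the focal length in pixels is half the picture's height over the tangent of half this angle, whatever the lens; pixels are square), "cx", "cy" (the principal point, pixels), "k1" (the pictures are not rectified: a ray, as slopes to the right and down, at radius r is drawn at 1 + k1 r^2 times it, then the intrinsics apply), "cam_to_world" (4x4, takes a point from camera to world coordinates). Camera axes: x right, y down, z forward; pixel columns grow to the right and rows downward; lengths in mm; the calibration is good to about 2 mm. A picture is of the moment at which its call begins.
- manip.sign_off(): hands the job in; it is judged then, once.
The state is a dict: "clock": time; "joints": joint angles; "qd": joint speeds; "effort": joint torques, N m; "eef_pos": TCP position; "eef_rot": TCP orientation; "wrist_force": force on the tool from outside, world axes, zero at the start; "moment": the same for the moment, N m; "finger_gap": finger opening in mm; "finger_force": force on a finger pad.
Only numpy, scipy, OpenCV 4.12 (cv2) and the standard library are available. Lean on these libraries where they do the work, as an engineer would, in place of code of your own. Each camera call takes 0.05 s, during which the arm holds its last target. There are 200 camera calls.

### The job

Weigh the lemon: lift the pan that holds it by its wooden knob and hang it by its wire bail in the dip of the spring scale's hook, lemon still in it, lowering it gently so that the hook is never pulled down to its stop. Let go and wait until hook and pan have stopped bobbing and swinging. Leave the other pan, the one with the garlic, standing where it is.

Things in the scene. Friction and masses are not known exactly. Their poses are not given: they have to be found in the camera images.
- pan_lemon: The pan to weigh: round steel dish, 112 mm across, 34 deep, the lemon in it (up to 63 mm high; 0.2-0.37 kg in all), under a stiff wire bail with a wooden knob on top: upright, 24 mm diameter, 135 to 163 mm above the origin; grip it from above at about 149. Origin: centre of the underside, z up. Stands left or right of the scale (the other pan opposite), turned up to 30 deg.
- bail_top (a point): Underside of the middle of that pan's bail, 112 mm above the pan's origin; same axes as the pan. The bail is 5 mm wire shaped like a tent in the pan's y-z plane, fixed (does not fold): from the rim at y = -56 and +56 mm up to a straight top 18 mm long along y. One looks through it along the pan's x; both ways round are alike. A stem joins its top to the knob.
- lemon: The lemon, 72x57x58 mm, lying loose in its pan. Origin: centre of its underside as it lies at the start.
- pan_garlic: The other pan, alike in make and size, with a garlic bulb in it. To be left alone. Origin: centre of its underside.
- hook_seat (a point): Bottom of the dip in the scale's hook, on top of the rod, where the bail rests; moves down with the hook; 175 mm above the worktop unloaded. 7 mm steel rod along the point's x (z up, +x away from the robot to within 12 deg): from the column it runs 15 mm above the seat, dips to it from 34 mm off, then turns up to a ball tip 27 mm beyond at -x, its top 22 mm above the seat.
- scale_stand: The spring scale, fixed: aluminium column 36x66 mm, 216 high, on a 130 mm square base plate 12 mm thick. Origin: under the column, 120 mm from the hook's seat; the hook points along -x, to the robot. The bail is brought over the hook's tip from in front, moving along +x with the rod passing under the bail's top and above the lemon, then lowered into the dip. Wall cabinets hang 0.69 m up behind.
- hook (a joint): How far the sprung hook is pulled down, in m: 0 unloaded, stop at 0.040. Spring 180 N/m, lightly damped: pan and lemon pull it down 12 to 20 mm, and it bobs for one to three seconds once let go.
Not all that is in view belongs to the job. Leave any purple look-alike of the lemon alone.

How it is judged (in metres and radians):
On the way:
1. the pan with the lemon is lifted clear of the worktop (height (world z) of pan_lemon above 0.03 m), for 0.1 s.
At the end, for the whole second after the job is handed in: The lemon's pan hangs by its bail in the dip of the hook (bail top within 15 mm of the seat), tilted under 15 deg, lemon in it (origins within 60 mm); the hook is pulled down 6 to 32 mm and still (under 15 mm/s), the pan moves at under 40 mm/s; the garlic's pan is within 30 mm of its start (distance between bail_top and hook_seat below 0.015 m and value of joint hook between 0.006 and 0.032 m and velocity of joint hook between -0.015 and 0.015 m/s and linear speed of pan_lemon below 0.04 m/s and angle between pan_lemon's own z axis and vertical below 0.26 rad and distance between lemon and pan_lemon below 0.06 m and distance of pan_garlic from where it was at the start of the episode below 0.03 m); the robot touches nothing.
It fails at once if the hook is pulled down to its stop (value of joint hook above 0.0385 m).
It fails at once if the pan with the garlic is moved by more than 30 mm (distance of pan_garlic from where it was at the start of the episode above 0.03 m).
It also fails if it takes over 51 s, if anything falls off the work surface, if the arm or the gripper's body presses on something with over 40 N, if the wrist force passes 120 N, or if a joint passes its speed limit or range.

## Working session

There is one attempt and no reset: what is moved stays moved. The work goes in short steps, Python scripts to look and compute and a tool call to move; the robot and the scene stay as the last step left them, time stands still between calls to the robot, and variables do not carry over. Pictures are saved under pics/ and viewed, at most 10 in all, crops included, and the job is handed in when it is done.

Besides the shell and the picture viewer there is one more tool, called after "Emit:" as name([rows], argument=value, ...), one row to a line, values as JSON. servo_tool: Moves the arm, as the interface text tells. Its arguments: {"type":"object","properties":{"motion":{"type":"array"},"newtons":{"type":"number"}},"required":["motion"]}

```bash
mkdir -p pics
cat > h.py <<'E'
import numpy as np, cv2
from cell import manip
def cloud(c):
    h,w=c["range_z"].shape; f=h/2/np.tan(np.radians(c["vfov"])/2)
    K=np.array([[f,0,c["cx"]],[0,f,c["cy"]],[0,0,1.]])
    u,v=np.meshgrid(np.arange(w),np.arange(h))
    p=np.stack([u,v],-1).reshape(-1,1,2).astype(np.float64)
    n=cv2.undistortPoints(p,K,np.array([c["k1"],0,0,0.])).reshape(h,w,2)
    z=c["range_z"][...,None]
    P=np.concatenate([n*z,z],-1)
    T=np.array(c["cam_to_world"]); W=P@T[:3,:3].T+T[:3,3]
    W[c["range_z"]<=0]=np.nan
    return W
def save(c,n): cv2.imwrite(f"pics/{n}.png",c["frame"][...,::-1])
E
python3 - <<'E'
from h import *
a=manip.camera("scene");b=manip.camera("side")
np.savez("s0.npz",a=cloud(a),b=cloud(b),fa=a["frame"],fb=b["frame"])
cv2.imwrite("pics/a0.png",cv2.resize(np.hstack([a["frame"],b["frame"]])[...,::-1],(800,300)));save(a,"a1");save(b,"b1")
for c in(a,b): print(c["vfov"],c["k1"],np.round(c["cam_to_world"],3).tolist())
print(manip.read_state())
E
```

```text
42.75948593619542 -0.13936961043099338 [[-0.744, -0.332, 0.58, -220.8], [-0.668, 0.385, -0.637, 787.812], [-0.012, -0.861, -0.508, 770.269], [0.0, 0.0, 0.0, 1.0]]
57.0758918309521 -0.10589980813549059 [[0.816, -0.349, 0.461, 99.151], [-0.578, -0.479, 0.66, -593.589], [-0.01, -0.805, -0.593, 657.966], [0.0, 0.0, 0.0, 1.0]]
{'clock': 0.1, 'joints': array([-6.65807381e-02,  3.00367289e-01,  1.52151068e+00,  3.76893889e-06,
        1.32070274e+00, -6.66191678e-02]), 'qd': array([-2.37058487e-04, -3.19419513e-03, -1.09351765e-03, -6.06269099e-04,
        9.29695300e-05, -1.12810547e-03]), 'effort': array([-4.04445600e-04, -5.32216859e+01, -3.53061247e+01,  6.99862442e-02,
        1.95864053e-02,  2.84163461e-04]), 'eef_pos': array([5.49767443e+02, 2.41578735e-02, 2.04973056e+02]), 'eef_rot': array([-3.14060703e+00, -6.94177463e-05,  1.57083379e+00]), 'wrist_force': array([-0.06455056, -0.01562313, -1.1813605 ]), 'moment': array([-0.06534029,  0.01624008,  0.00152558]), 'finger_force': 0.030959175346652046, 'finger_gap': 94.08371009562724}
```

View pics/a1.png

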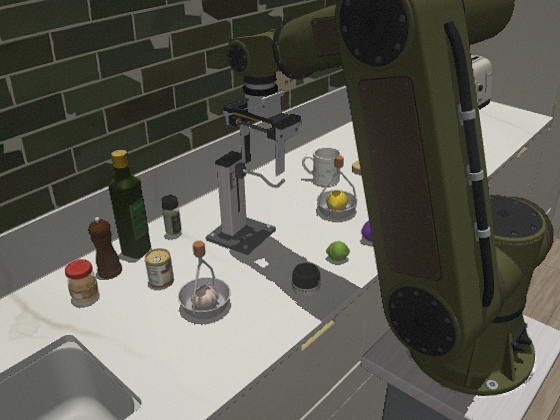

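View pics/b1.png

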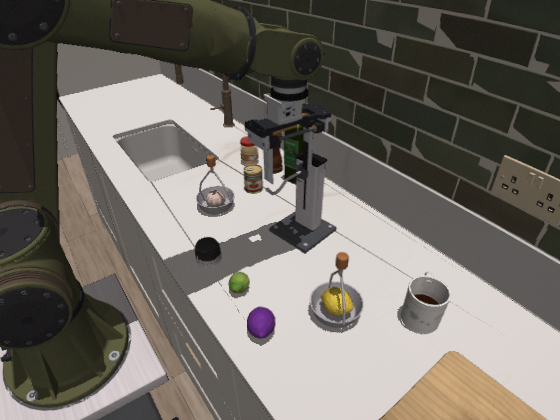

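Scene view: the lemon pan is at (337,203), with its knob at (339,161). The garlic pan is at (205,297), the scale column at (231,195), and the hook runs (243,170)–(283,183). Side view: the lemon pan is at (337,305), its knob at (342,261), and the purple look-alike is at (261,322). The yellow lemon in the right-hand pan is the one meant. Next I'll measure points.

Run:
```python
from h import *
d=np.load("s0.npz")
for W,f,n,kn,pn,hk in((d["a"],d["fa"],"scene",(339,161),(337,203),(262,178)),(d["b"],d["fb"],"side",(342,261),(337,305),(285,188))):
    hsv=cv2.cvtColor(f,cv2.COLOR_RGB2HSV).astype(int)
    def win(c,r):
        m=np.zeros(f.shape[:2],bool); m[c[1]-r:c[1]+r,c[0]-r:c[0]+r]=1; return m
    H,S,V=hsv[...,0],hsv[...,1],hsv[...,2]
    m=win(kn,14)&(H<14)&(S>120)&(W[...,2]>125)&(W[...,2]<175)
    P=W[m]; print(n,"knob",m.sum(),P.mean(0).round(1),P.min(0).round(),P.max(0).round())
    m=win(pn,34)&(W[...,2]>28)&(W[...,2]<37)&(S<80)
    P=W[m][:,:2]; c=P.mean(0)
    A=np.c_[2*P,np.ones(len(P))]; s=np.linalg.lstsq(A,(P**2).sum(1),rcond=None)[0]
    print("rim",len(P),s[:2].round(1),np.sqrt(s[2]+s[:2]@s[:2]).round(1))
    m=win(pn,34)&(H>18)&(H<35)&(S>150);P=W[m];print("lemon",m.sum(),np.nanmean(P,0).round(1),np.nanmax(P[:,2]))
    m=win((kn[0],kn[1]+25),45)&(W[...,2]>66)&(W[...,2]<122); P=W[m]
    if len(P): 
        k=np.hypot(*(P[:,:2]-s[:2]).T)<65; P=P[k]; print("bail",len(P)); 
        q=P[:,:2]-P[:,:2].mean(0); u=np.linalg.svd(q)[2][0]; print(P.mean(0).round(1),"dir deg",np.degrees(np.arctan2(u[1],u[0])).round(1),q.std(0).round(1))
    z=W[...,2]; m=(z>205)&(z<222)&(W[...,0]>600)&(W[...,0]<800)&(abs(W[...,1])<150); P=W[m]; print("coltop",m.sum(),P.mean(0).round(1) if len(P) else 0)
    m=win(hk,28)&(z>165)&(z<206)&(abs(W[...,1])<120); P=W[m]
    print("hook");
    for b in range(500,720,8):
        q=P[(P[:,0]>=b)&(P[:,0]<b+8)]
        if len(q): print(b,len(q),np.median(q,0).round(1))
```

```text
scene knob 51 [ 496.5 -228.5  157.3] [ 488. -243.  141.] [ 509. -220.  166.]
rim 242 [ 552.9 -254. ] 91.8
lemon 257 [ 488.2 -219.5   47.6] 64.93916113851958
bail 62
[ 503.7 -226.2  104.4] dir deg 61.5 [ 8.9 16. ]
coltop 325 [626.2  30.  214.6]
hook
500 9 [505.5   1.1 176.6]
508 9 [511.9   4.3 174.5]
516 11 [519.3   3.9 175.5]
524 12 [529.3   5.3 177.1]
532 11 [535.2   8.3 183.2]
540 12 [543.4   9.  188.4]
548 11 [552.9  10.7 192.8]
556 7 [559.   11.6 191.6]
564 12 [567.4  11.8 191.9]
572 8 [574.5  15.3 192.3]
580 10 [584.2  16.3 192.2]
588 42 [594.3  23.5 191.1]
596 70 [598.5  24.7 193.1]
604 39 [607.   28.6 193.6]
612 33 [615.1  25.9 199. ]
620 6 [621.1  -2.2 201.6]
side knob 159 [ 496.7 -238.7  156.9] [ 488. -246.  141.] [ 511. -225.  165.]
rim 378 [ 500.7 -234.7] 53.5
lemon 567 [ 490.9 -242.3   48.9] 65.27046299763686
bail 121
[ 492.3 -249.3   94.5] dir deg -115.7 [10.1 20.8]
coltop 221 [629.   10.2 214.5]
hook
500 7 [502.6  -4.4 177.9]
508 8 [511.8  -2.4 175.4]
516 10 [ 5.196e+02 -3.000e-01  1.740e+02]
524 11 [528.2   0.9 177.2]
532 14 [535.7   3.2 181.9]
540 13 [543.3   3.5 188.7]
548 11 [552.5   5.2 191.9]
556 8 [562.2   6.4 191.9]
564 5 [569.5   7.5 191.7]
572 8 [574.9   9.8 191.8]
580 10 [584.5  10.9 192.4]
588 13 [594.7  13.2 191. ]
596 79 [598.4  11.5 193.1]
604 32 [608.1   6.6 186.9]
612 46 [615.4  12.9 186. ]
620 38 [621.    2.9 185.4]
```

Pan is at about (500,-234.5), with its bail line at about 64°. The hook seat is at about (515,1), yaw about 11°. Moving above the pan now.

Emit:
servo_tool([
  [[-0.03,0,0.1,0,0,0,0],[-0.06,-0.02,0.14,0,0,0.03,0],[-0.08,-0.1,0.14,0,0,0.07,0],[-0.1,-0.18,0.14,0,0,0.115,0],[-0.1,-0.26,0.14,0,0,0.16,0],[-0.1,-0.34,0.14,0,0,0.205,0],[-0.1,-0.41,0.13,0,0,0.25,0],[-0.1,-0.45,0.12,0,0,0.295,0],[-0.1,-0.469,0.11,0,0,0.335,0],[-0.102,-0.469,0.11,0,0,0.355,0]],
])

```text
clock: 1.1
eef_pos: [498.5, -235.7, 259.1]
eef_rot: [-3.142, -0.002, 2.689]
wrist_force: [0.6, -0.6, -0.0]
finger_gap: 93.9
finger_force: 0.0
```

Emit:
servo_tool([
  [[0,0,0,0,0,0,0],[0,0,0,0,0,0,0],[0,0,0,0,0,0,0]],
])

```text
clock: 1.4
eef_pos: [499.1, -234.3, 260.5]
eef_rot: [-3.142, 0.0, 2.685]
wrist_force: [0.1, -0.2, -0.6]
finger_gap: 93.7
finger_force: 0.0
```

Run:
```python
from h import *
w=manip.camera("wrist");a=manip.camera("scene");b=manip.camera("side")
s=manip.read_state();print(s["clock"],s["eef_pos"],s["eef_rot"],s["joints"])
np.savez("s1.npz",w=cloud(w),a=cloud(a),b=cloud(b),fw=w["frame"],fa=a["frame"],fb=b["frame"])
save(w,"w1")
x=b["frame"][140:350,240:400][...,::-1];y=a["frame"][130:250,200:380][...,::-1]
cv2.imwrite("pics/c1.png",np.hstack([cv2.resize(x,(400,525)),cv2.resize(cv2.copyMakeBorder(y,0,80,0,0,0),(400,525))]))
W=cloud(w);hsv=cv2.cvtColor(w["frame"],cv2.COLOR_RGB2HSV)
m=(W[...,2]>158)&(W[...,2]<172)&(hsv[...,1]>100)&(hsv[...,0]<16)
P=W[m];print("knobtop",m.sum(),P.mean(0),P.min(0),P.max(0))
d=np.hypot(W[...,0]-500,W[...,1]+234.5)
m=(W[...,2]>50)&(W[...,2]<125)&(d<70)&(hsv[...,1]<90);P=W[m];q=P[:,:2]-P[:,:2].mean(0);u=np.linalg.svd(q,full_matrices=False)[2][0]
print("bail",m.sum(),P.mean(0),np.degrees(np.arctan2(u[1],u[0])))
for n in "ab":
  Wc=np.load("s1.npz")[n];z=Wc[...,2];m=(z>165)&(z<206)&(abs(Wc[...,1])<40)&(Wc[...,0]>470)&(Wc[...,0]<600)
  P=Wc[m];print(n,m.sum())
  for k in range(472,600,8):
    q=P[(P[:,0]>=k)&(P[:,0]<k+8)]
    if len(q):print(k,len(q),np.median(q,0).round(1),q[:,2].max().round(1))
```

```text
1.55 [ 499.06586664 -234.29812623  260.54548113] [-3.14156847e+00  1.37688520e-04  2.68573138e+00] [-5.05354953e-01  2.66706416e-01  1.43558511e+00 -1.74944126e-05
  1.43916241e+00 -1.62028771e+00]
knobtop 510 [ 499.66575138 -233.70744579  163.94998676] [ 489.32529533 -245.15672166  158.16521936] [ 511.15589938 -222.73181853  166.4498719 ]
bail 324 [ 500.4876057  -233.75587168   90.2723422 ] 62.40412026762657
a 223
480 10 [486.1  -1.8 194.7] 198.2
488 12 [492.1   0.9 188.4] 196.6
496 12 [499.9   1.6 180.3] 187.9
504 7 [508.2   2.  175.3] 178.7
512 9 [516.    3.5 173.9] 176.9
520 12 [524.3   4.2 175.7] 180.0
528 12 [530.9   7.3 181. ] 186.3
536 12 [539.5   8.1 186. ] 190.4
544 10 [547.1   8.8 190.3] 193.7
552 11 [556.8  11.3 192.6] 196.3
560 10 [564.9  12.3 192.9] 195.1
568 8 [572.6  14.3 191.3] 194.6
576 11 [580.1  15.7 193. ] 195.6
584 9 [588.6  17.9 194.2] 205.8
592 78 [597.   21.4 190.9] 205.7
b 199
480 6 [487.   -6.1 193.8] 197.3
488 12 [492.   -6.4 193.2] 197.1
496 10 [500.4  -5.2 181.3] 189.3
504 8 [507.9  -4.4 176. ] 180.1
512 9 [517.   -1.9 174.8] 176.3
520 11 [522.7  -0.  176.1] 178.4
528 12 [531.9   1.6 180. ] 183.9
536 12 [539.    3.3 184.6] 191.1
544 14 [547.1   4.3 190.3] 194.9
552 8 [555.9   5.1 192.5] 194.1
560 7 [564.7   8.  192.5] 194.8
568 8 [572.    8.7 192.9] 194.4
576 8 [579.4   9.6 192.4] 195.1
584 8 [588.   11.2 192.8] 194.4
592 66 [598.3  13.5 192.3] 205.4
```

View pics/c1.png

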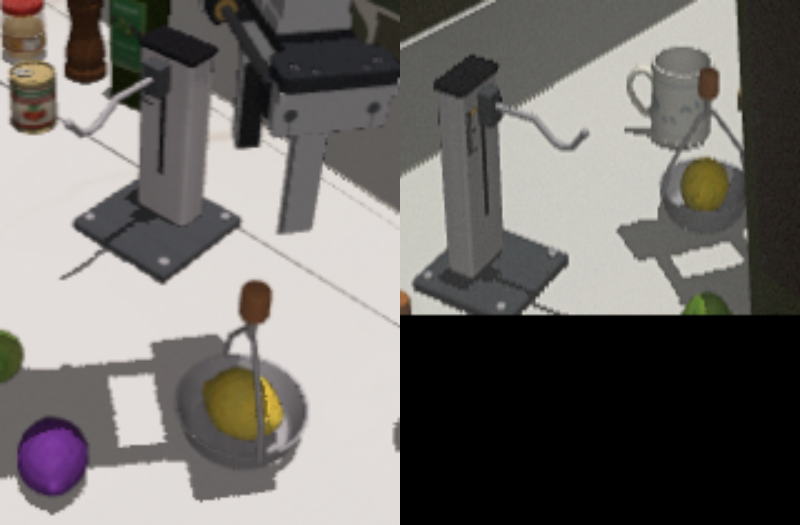

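View pics/w1.png

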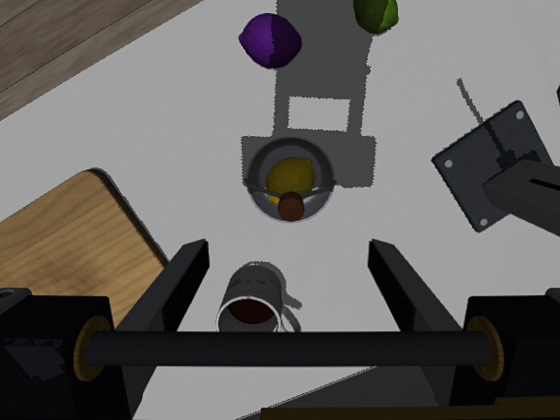

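The yellow lemon sits in the right-hand pan, wrist view (290,180), with its knob at (291,207). The purple fruit is at (270,40), and the bail lines up with the fingers. Hook seat is at about (514,0,175), yaw about 11°, tip at about (488,-4,197). Descending to grip.

Emit:
servo_tool([
  [[0.002,0.001,-0.06,0,0,0,0],[0.002,0.001,-0.12,0,0,0,0],[0.002,0.001,-0.17,0,0,0,0],[0.002,0.001,-0.21,0,0,0,0],[0.002,0.001,-0.24,0,0,0,0],[0.002,0.001,-0.255,0,0,0,0],[0.002,0.001,-0.26,0,0,0,0],[0.002,0.001,-0.26,0,0,0,0]],
], newtons=35)

```text
clock: 2.35
eef_pos: [500.1, -234.1, 130.8]
eef_rot: [-3.142, 0.0, 2.686]
wrist_force: [0.6, 0.1, 1.6]
finger_gap: 94.0
finger_force: 0.0
```

Emit:
servo_tool([
  [[0,0,0,0,0,0,0.6],[0,0,0,0,0,0,0.8],[0,0,0,0,0,0,1],[0,0,0,0,0,0,1],[0,0,0,0,0,0,1],[0,0,0,0,0,0,1],[0,0,0,0,0,0,1],[0,0,0,0,0,0,1]],
])

```text
clock: 3.15
eef_pos: [500.0, -234.0, 130.5]
eef_rot: [-3.142, 0.0, 2.686]
wrist_force: [0.3, 0.5, 0.4]
finger_gap: 33.3
finger_force: 0.0
```

Emit:
servo_tool([
  [[0,0,0,0,0,0,1],[0,0,0,0,0,0,1],[0,0,0,0,0,0,1],[0,0,0,0,0,0,1],[0,0,0,0,0,0,1]],
])

```text
clock: 3.65
eef_pos: [499.9, -234.0, 130.3]
eef_rot: [3.142, -0.0, 2.686]
wrist_force: [-0.4, 0.3, -2.1]
finger_gap: 23.4
finger_force: 35.0
```

Emit:
servo_tool([
  [[0,0,0.01,0,0,0,1],[0,0,0.03,0,0,0,1],[0,0,0.06,0,0,0,1],[0,0,0.1,0,0,0,1],[0,0,0.14,0,0,0,1],[0,0,0.17,0,0,0,1],[0,0,0.187,0,0,0,1],[0,0,0.187,0,0,0,1]],
])

```text
clock: 4.45
eef_pos: [500.3, -234.2, 225.3]
eef_rot: [-3.141, 0.002, 2.686]
wrist_force: [0.1, 0.5, -3.7]
finger_gap: 23.7
finger_force: 35.0
```

Gripped and lifted: origin at about 94 mm. Moving in front of the hook and turning the pan.

Emit:
servo_tool([
  [[-0.005,0.005,0,0,0,0.005,1],[-0.015,0.015,0,0,0,0.015,1],[-0.03,0.03,0,0,0,0.03,1],[-0.05,0.05,0,0,0,0.045,1],[-0.07,0.075,0,0,0,0.06,1],[-0.085,0.1,0,0,0,0.075,1],[-0.094,0.125,0,0,0,0.09,1],[-0.094,0.15,0,0,0,0.105,1],[-0.094,0.175,0,0,0,0.12,1],[-0.094,0.2,0,0,0,0.135,1]],
])

```text
clock: 5.45
eef_pos: [453.1, -132.9, 223.8]
eef_rot: [3.142, -0.0, 3.114]
wrist_force: [0.6, 0.3, -3.1]
finger_gap: 23.2
finger_force: 35.0
```

Emit:
servo_tool([
  [[0,0.03,0,0,0,0.015,1],[0,0.06,0,0,0,0.03,1],[0,0.09,0,0,0,0.045,1],[0,0.12,0,0,0,0.058,1],[0,0.15,0,0,0,0.066,1],[0,0.18,0,0,0,0.07,1],[0,0.205,0,0,0,0.073,1],[0,0.225,0,0,0,0.073,1],[0,0.238,0,0,0,0.073,1],[0,0.244,0,0,0,0.073,1]],
])

```text
clock: 6.45
eef_pos: [453.0, -11.5, 223.9]
eef_rot: [-3.142, -0.0, -2.943]
wrist_force: [-0.6, -0.5, -2.9]
finger_gap: 23.4
finger_force: 35.0
```

Emit:
servo_tool([
  [[0,0,0,0,0,0,1],[0,0,0,0,0,0,1],[0,0,0,0,0,0,1],[0,0,0,0,0,0,1],[0,0,0,0,0,0,1]],
])

```text
clock: 6.95
eef_pos: [453.0, -12.2, 223.9]
eef_rot: [-3.142, -0.0, -2.944]
wrist_force: [-0.2, -0.9, -3.3]
finger_gap: 23.6
finger_force: 35.0
```

Run:
```python
from h import *
a=manip.camera("scene");b=manip.camera("side")
s=manip.read_state();print(s["clock"],s["eef_pos"],s["eef_rot"])
x=b["frame"][110:320,180:340][...,::-1];y=a["frame"][100:310,200:360][...,::-1]
cv2.imwrite("pics/c2.png",np.hstack([cv2.resize(x,(400,525)),cv2.resize(y,(400,525))]))
for c in(a,b):
  W=cloud(c);hsv=cv2.cvtColor(c["frame"],cv2.COLOR_RGB2HSV);e=s["eef_pos"]
  d=np.hypot(W[...,0]-e[0],W[...,1]-e[1]);z=W[...,2]
  m=(z>158)&(z<204)&(d<32)&(hsv[...,1]<90);P=W[m];q=P[:,:2]-P[:,:2].mean(0);u=np.linalg.svd(q,full_matrices=False)[2][0]
  print("bail",m.sum(),P.mean(0),np.degrees(np.arctan2(u[1],u[0])))
  m=(z>122)&(z<131)&(d<64)&(hsv[...,1]<90);P=W[m][:,:2];A=np.c_[2*P,np.ones(len(P))]; r=np.linalg.lstsq(A,(P**2).sum(1),rcond=None)[0];print("rim",len(P),r[:2],np.sqrt(r[2]+r[:2]@r[:2]))
  m=(hsv[...,0]>18)&(hsv[...,0]<35)&(hsv[...,1]>150)&(d<60);print("lemon",m.sum(),np.nanmean(W[m],0),np.nanmax(W[m][:,2]) if m.any() else 0)
```

```text
7.05 [453.00405612 -12.10476248 223.94462005] [-3.14156160e+00  1.61174278e-05 -2.94386127e+00]
bail 45 [451.63770993  -6.54655569 191.58257625] 98.51553866664287
rim 256 [452.16156883 -10.24267716] 53.478503476826006
lemon 192 [436.12139243   2.49554799 153.87633804] 416.96281917484185
bail 51 [454.35889616 -17.82110042 191.17593813] 100.48880634597394
rim 309 [453.78055203 -13.36514569] 53.37973366087958
lemon 546 [444.66102046 -24.55657828 145.21720622] 351.3333802175203
```

View pics/c2.png

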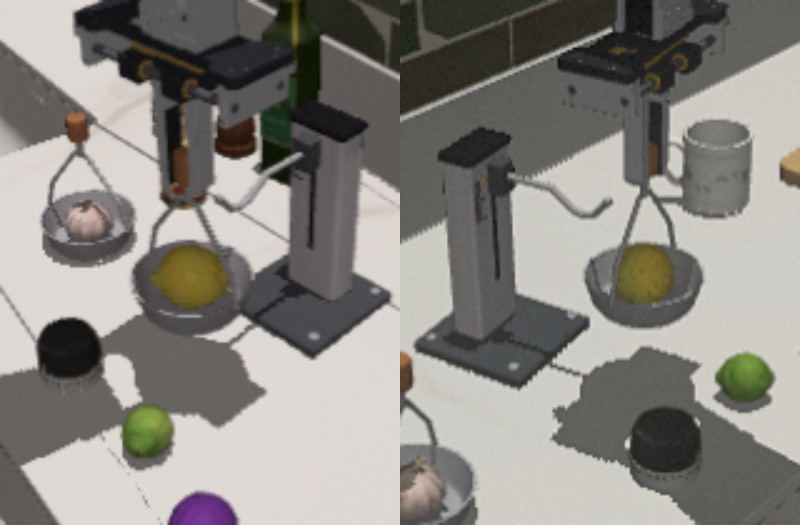

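Left half: the pan hangs level with the lemon in it at (193,277), and the bail top at (185,200) faces the hook tip at (225,200). Right half: the same, with the tip at (603,207) just below the bail-top height. Advancing along the hook.

Emit:
servo_tool([
  [[0.005,0.001,0.003,0,0,0,1],[0.017,0.003,0.003,0,0,0,1],[0.032,0.006,0.003,0,0,0,1],[0.048,0.009,0.003,0,0,0,1],[0.064,0.012,0.003,0,0,0,1],[0.08,0.016,0.003,0,0,0,1],[0.096,0.019,0.003,0,0,0,1],[0.11,0.022,0.003,0,0,0,1],[0.12,0.024,0.003,0,0,0,1],[0.123,0.024,0.003,0,0,0,1]],
])

```text
clock: 8.05
eef_pos: [514.9, 0.1, 225.3]
eef_rot: [3.142, -0.0, -2.943]
wrist_force: [-0.4, 0.0, -3.3]
finger_gap: 23.3
finger_force: 35.0
```

Emit:
servo_tool([
  [[0,0,0,0,0,0,1],[0,0,0,0,0,0,1],[0,0,0,0,0,0,1]],
])

```text
clock: 8.35
eef_pos: [514.3, -0.1, 225.6]
eef_rot: [-3.142, 0.0, -2.944]
wrist_force: [0.7, -0.0, -2.8]
finger_gap: 23.0
finger_force: 35.0
```

Run:
```python
from h import *
a=manip.camera("scene");b=manip.camera("side")
s=manip.read_state();print(s["clock"],s["eef_pos"],s["eef_rot"])
x=b["frame"][130:270,220:330][...,::-1];y=a["frame"][120:260,200:310][...,::-1]
cv2.imwrite("pics/c3.png",np.hstack([cv2.resize(x,(400,510)),cv2.resize(y,(400,510))]))
```

```text
8.45 [ 5.14391633e+02 -4.54032737e-02  2.25552899e+02] [-3.14151008e+00  1.67410474e-04 -2.94370642e+00]
```

View pics/c3.png

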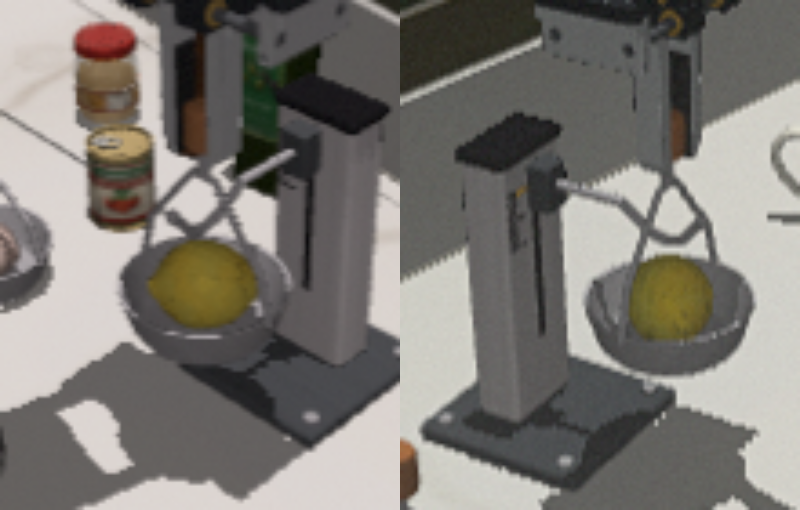

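The rod passes through the bail above the lemon in both views: dip at (195,232) left and (690,237) right, bail top above it. Lowering slowly.

Emit:
servo_tool([
  [[0,0,-0.006,0,0,0,1],[0,0,-0.016,0,0,0,1],[0,0,-0.027,0,0,0,1],[0,0,-0.038,0,0,0,1],[0,0,-0.048,0,0,0,1],[0,0,-0.056,0,0,0,1],[0,0,-0.064,0,0,0,1],[0,0,-0.072,0,0,0,1],[0,0,-0.078,0,0,0,1],[0,0,-0.08,0,0,0,1]],
])

```text
clock: 9.45
eef_pos: [514.5, 0.0, 185.2]
eef_rot: [3.142, -0.0, -2.944]
wrist_force: [0.2, 0.3, -1.6]
finger_gap: 23.5
finger_force: 35.0
```

Emit:
servo_tool([
  [[0,0,0,0,0,0,1],[0,0,0,0,0,0,1],[0,0,0,0,0,0,1],[0,0,0,0,0,0,1]],
])

```text
clock: 9.85
eef_pos: [514.5, -0.0, 185.6]
eef_rot: [-3.142, 0.0, -2.944]
wrist_force: [0.0, -0.5, -1.9]
finger_gap: 23.6
finger_force: 35.0
```

Run:
```python
from h import *
F=[]
for i in range(6):
  a=manip.camera("scene" if i%2 else "side"); F.append(manip.read_state()["wrist_force"])
  if i==4:b=a
s=manip.read_state();print(s["clock"],s["eef_pos"],np.mean(F,0),np.std(F,0))
for c in(a,b):
  W=cloud(c);z=W[...,2];m=(z>150)&(z<200)&(abs(W[...,1]-8)<12)&(W[...,0]>548)&(W[...,0]<585);print("rod straight part",m.sum(),np.median(W[m],0))
x=b["frame"][130:270,220:330][...,::-1];y=a["frame"][120:260,200:310][...,::-1]
cv2.imwrite("pics/c4.png",np.hstack([cv2.resize(x,(400,510)),cv2.resize(y,(400,510))]))
```

```text
10.15 [ 5.14515069e+02 -8.47132466e-03  1.85482277e+02] [ 0.01477352  0.36697065 -1.64461875] [0.42435792 0.75351661 0.2400148 ]
rod straight part 40 [566.66727522  12.80622297 184.8915299 ]
rod straight part 37 [565.99972088   7.59495643 185.23451444]
```

View pics/c4.png

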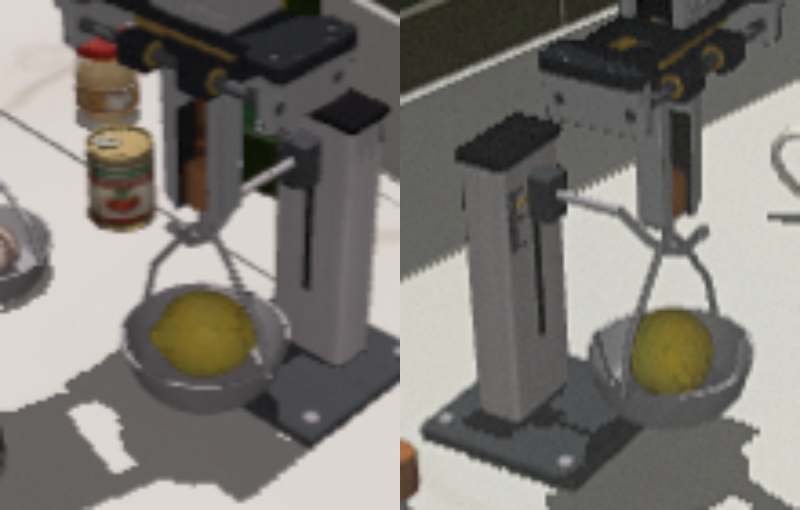

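The bail has seated in the dip (left (195,232), right (675,243)). The hook is down about 7.5 mm with about 1.6 N left on the gripper, so about 8 mm more.

Emit:
servo_tool([
  [[0,0,-0.003,0,0,0,1],[0,0,-0.006,0,0,0,1],[0,0,-0.01,0,0,0,1],[0,0,-0.013,0,0,0,1],[0,0,-0.015,0,0,0,1],[0,0,-0.016,0,0,0,1],[0,0,-0.016,0,0,0,1],[0,0,-0.016,0,0,0,1],[0,0,-0.016,0,0,0,1]],
])

```text
clock: 11.05
eef_pos: [514.5, -0.0, 177.5]
eef_rot: [-3.142, 0.0, -2.944]
wrist_force: [-0.4, 0.1, -0.3]
finger_gap: 23.6
finger_force: 35.0
```

Run:
```python
from h import *
F=[]
for i in range(8):
  a=manip.camera("scene"); F.append(manip.read_state()["wrist_force"])
s=manip.read_state();print(s["clock"],s["eef_pos"],np.mean(F,0),np.std(F,0))
W=cloud(a);z=W[...,2];m=(z>150)&(z<200)&(abs(W[...,1]-10)<12)&(W[...,0]>548)&(W[...,0]<585);print("rod straight part",m.sum(),np.median(W[m],0))
```

```text
11.45 [ 5.14496745e+02 -5.72307037e-03  1.77455298e+02] [0.30185585 0.2322043  0.06935527] [0.32553729 0.37785963 0.55715098]
rod straight part 41 [564.17665928  13.00791442 177.05626195]
```

Emit:
servo_tool([
  [[0,0,0,0,0,0,0.7],[0,0,0,0,0,0,0.65],[0,0,0,0,0,0,0.55],[0,0,0,0,0,0,0.45],[0,0,0,0,0,0,0.35],[0,0,0,0,0,0,0.3],[0,0,0,0,0,0,0.3],[0,0,0,0,0,0,0.3]],
])

```text
clock: 12.25
eef_pos: [514.5, -0.0, 177.5]
eef_rot: [-3.142, 0.0, -2.944]
wrist_force: [0.0, -0.3, -0.4]
finger_gap: 65.9
finger_force: 0.0
```

Emit:
servo_tool([
  [[0,0,0.02,0,0,0,0.3],[0,0,0.06,0,0,0,0.3],[0,0,0.1,0,0,0,0.3],[0,0,0.15,0,0,0,0.3],[0,0,0.2,0,0,0,0.3],[0,0,0.22,0,0,0,0.3],[0,0,0.22,0,0,0,0.3],[0,0,0.22,0,0,0,0.3],[0,0,0.22,0,0,0,0.3],[0,0,0.22,0,0,0,0.3]],
])

```text
clock: 13.25
eef_pos: [514.3, 0.0, 286.5]
eef_rot: [3.141, -0.001, -2.944]
wrist_force: [0.5, -0.4, -0.4]
finger_gap: 65.6
finger_force: 0.0
```

Emit:
servo_tool([
  [[0,0,0,0,0,0,0.3],[0,0,0,0,0,0,0.3],[0,0,0,0,0,0,0.3],[0,0,0,0,0,0,0.3],[0,0,0,0,0,0,0.3],[0,0,0,0,0,0,0.3],[0,0,0,0,0,0,0.3],[0,0,0,0,0,0,0.3],[0,0,0,0,0,0,0.3],[0,0,0,0,0,0,0.3]],
])

```text
clock: 14.25
eef_pos: [514.5, -0.0, 287.4]
eef_rot: [-3.142, 0.0, -2.944]
wrist_force: [0.2, -0.5, -0.4]
finger_gap: 65.7
finger_force: 0.0
```

Emit:
servo_tool([
  [[0,0,0,0,0,0,0.3],[0,0,0,0,0,0,0.3],[0,0,0,0,0,0,0.3],[0,0,0,0,0,0,0.3],[0,0,0,0,0,0,0.3],[0,0,0,0,0,0,0.3],[0,0,0,0,0,0,0.3],[0,0,0,0,0,0,0.3],[0,0,0,0,0,0,0.3],[0,0,0,0,0,0,0.3]],
])

```text
clock: 15.25
eef_pos: [514.5, -0.0, 287.5]
eef_rot: [-3.142, 0.0, -2.944]
wrist_force: [-0.8, -0.3, -0.7]
finger_gap: 65.6
finger_force: 0.0
```

Emit:
servo_tool([
  [[0,0,0,0,0,0,0.3],[0,0,0,0,0,0,0.3],[0,0,0,0,0,0,0.3],[0,0,0,0,0,0,0.3],[0,0,0,0,0,0,0.3],[0,0,0,0,0,0,0.3],[0,0,0,0,0,0,0.3],[0,0,0,0,0,0,0.3],[0,0,0,0,0,0,0.3],[0,0,0,0,0,0,0.3]],
])

```text
clock: 16.25
eef_pos: [514.5, 0.0, 287.5]
eef_rot: [-3.142, 0.0, -2.944]
wrist_force: [-0.0, 0.6, -0.1]
finger_gap: 66.0
finger_force: 0.0
```

```bash
cat > chk.py <<'E'
from h import *
for i in range(8):
  a=manip.camera("side");W=cloud(a);z=W[...,2];h=cv2.cvtColor(a["frame"],cv2.COLOR_RGB2HSV)
  d=np.hypot(W[...,0]-514,W[...,1])
  k=(d<35)&(z>170)&(z<225)&(h[...,0]<16)&(h[...,1]>110); l=(d<60)&(z>50)&(z<130)&(h[...,0]>18)&(h[...,0]<35)&(h[...,1]>150)
  r=(z>150)&(z<200)&(abs(W[...,1]-8)<12)&(W[...,0]>548)&(W[...,0]<585)
  print(manip.read_state()["clock"].__round__(2),"knob",W[k].mean(0).round(1),"lemon",W[l].mean(0).round(1),"rod",np.median(W[r],0).round(1))
b=manip.camera("scene");x=a["frame"][100:310,190:350][...,::-1];y=b["frame"][100:310,180:340][...,::-1]
import sys
cv2.imwrite(f"pics/{sys.argv[1]}.png",np.hstack([cv2.resize(x,(400,525)),cv2.resize(y,(400,525))]))
E
python3 chk.py d1
```

```text
16.3 knob [511.5  -7.2 200.8] lemon [506.1 -11.5  92. ] rod [565.5   8.5 175.7]
16.35 knob [511.5  -7.  200.7] lemon [506.1 -11.4  92.1] rod [565.4   7.7 175.8]
16.4 knob [511.5  -7.1 201.1] lemon [506.  -11.5  92. ] rod [564.4   8.  175.5]
16.45 knob [511.5  -7.2 201. ] lemon [506.1 -11.5  92. ] rod [564.4   6.9 175.9]
16.5 knob [511.6  -7.  201.1] lemon [505.9 -11.5  92. ] rod [563.4   7.8 175.8]
16.55 knob [511.5  -7.1 200.9] lemon [506.2 -11.5  91.9] rod [564.8   7.8 176.1]
16.6 knob [511.5  -7.2 201.1] lemon [506.1 -11.5  92. ] rod [564.4   7.3 175.9]
16.65 knob [511.5  -7.2 201.3] lemon [506.  -11.5  92. ] rod [563.8   7.4 175.7]
```

View pics/d1.png

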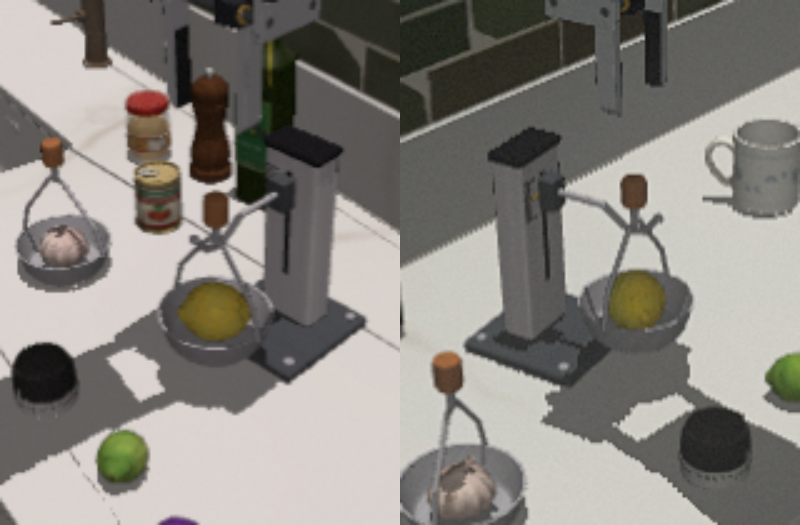

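The pan hangs level and still in the dip (left (215,240), right (637,228)) with the lemon in it. The hook is down about 17 mm, the gripper is clear and the garlic pan hasn't moved. Handing in.

```bash
python3 -c "
from cell import manip
print(manip.sign_off())"
```

```text
the job is handed in; nothing more can be done
None
```

The lemon's pan hangs still in the dip of the hook, lemon in it and the hook about 17 mm down; the garlic pan was left where it stood, and I handed the job in at about 17 s (no verdict came back).

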